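# Unlatch the tile press and hold its lever off the ram

## Task

The clay in the tile press has been squeezed long enough. Pull the spring latch sideways out of its keeper by its upright handle, lift the press lever so that its cup comes off the ball of the ram, and hold it up with its front end at least 15 cm above where it lay; finish while still holding the lever raised and still, so that a helper can take the die out. Do not force the lever up against the latch, and leave the things standing round the press undisturbed.

Things in the scene. Friction and masses are not known exactly. Their poses are not given: they have to be found in the camera images.
- press: Bench lever press fixed to the table: grey bed plate 320 x 160 x 12 mm, on it an aluminium die 120 mm square with a ram whose 40 mm ball head stands up, behind it two cheeks with the hinge pin. Origin on the table top, 125 mm from the bed's front edge. x runs along the shut lever from its free front end to the hinge, z up. The front points to the robot, turned up to 0.4 rad.
- lever: Press lever, a steel bar 25 wide, 35 mm high, rubber grip 30 mm thick on its front end, about 0.75 kg. Origin on its centre line over the ball, 30 mm along x and 130 mm above the press's origin; the hinge pin is 130 mm further along x. Shut, it lies level, axes as the press's, cup on the ball. It turns about y, front end rising, to 1.2 rad; falls shut if let go. 6 to 9 N at the latch lift it.
- lever_end (a point): Front end of the lever's rubber grip, on its centre line, 390 mm from the hinge pin; 130 mm above the table when the lever is shut.
- latch (a joint): How far the latch bolt is drawn (m): 0 sprung home, 0.026 fully drawn. A 12 mm square bar crosswise through the lever at its centre height, 245 mm from the hinge, sliding along the lever's y. Drawn over 16 mm to +y, its tip is out of the keeper on the -y side. Spring 5 N at 0, 10 N fully drawn: keep it drawn until the lever has risen. The bolt runs in the lever, so its handle also lifts the lever.
- latch_handle (a point): Middle of the latch's upright black handle on the bolt's outer end, 85 mm to the +y side of the lever's centre line, 245 mm from the hinge. Round, 52 mm tall, 20 mm thick at its foot, 26 mm near its top; this point is 26 mm above its foot, 46 mm above the bolt (176 mm above the table when shut). All else of the press is below 155 mm. It moves with bolt and lever.
- keeper: Keeper: steel upright 48 mm wide, 10 mm thick, on the bed plate at the lever's -y side, 245 mm before the hinge; the bolt's tip goes through the window in it. Its top bar lies 138 to 150 mm above the table. Origin at its foot.
- spray: Pink spray bottle with a white and blue trigger head, 70 mm thick, 198 mm tall, loose, standing on the press's -y side. Origin at the centre of its underside.
- tumbler: Fired clay tumbler, 76 mm across the rim, 100 mm tall, loose, on the press's -y side. Origin at the centre of its underside.
- board: Plywood ware board 220 x 150 x 12 mm with two pressed tiles on it (22 mm high in all), loose, on the press's +y side. Origin at the centre of its underside.
- jar: White lidded jar, 60 mm thick, 85 mm tall, loose, on the press's +y side. Origin at the centre of its underside.
Things that resemble listed ones, but are neither listed nor needed, are in the scene too. Several things look just like the spray: the one meant starts farthest from the robot's base.

How it is judged (in metres and radians):
On the way, in this order (a step that is already met when the one before it is completed fails the run):
1. the latch bolt is drawn out of the keeper with the lever still down (value of joint latch above 0.0145 m and height (world z) of lever_end below 0.16 m), for 0.05 s.
2. the lever's cup is lifted clear off the ball (height (world z) of lever_end above 0.2 m), for 0.1 s.
At the end, for the whole second after the job is handed in: Held up by the fingers alone (touching it with over 1 N), the lever's front end is over 140 mm above where it lay (over 0.27 m above the table) and still (under 0.1 rad/s); spray bottle, tumbler, board and jar stand upright (0.2 rad) within 25 mm of their starts, carrying nothing (height (world z) of lever_end above 0.27 m and angular speed of lever below 0.1 rad/s and contact force between lever and the fingers above 1 N and contact force between lever and spray below 0.1 N and contact force between lever and tumbler below 0.1 N and contact force between lever and board below 0.1 N and contact force between lever and jar below 0.1 N and distance of each of spray, tumbler, board, jar from where it was at the start of the episode below 0.025 m and angle between each of spray, tumbler, board, jar's own z axis and vertical below 0.2 rad); the arm keeps its last pose, push and grip.
It fails at once if the lever is forced up against the latch (more than 40 N on the keeper) (contact force between keeper and anything else above 40 N).
It fails at once if the spray bottle is knocked over or shoved (distance of spray from where it was at the start of the episode above 0.025 m or angle between spray's own z axis and vertical above 0.35 rad).
It fails at once if the tumbler is knocked over or shoved (distance of tumbler from where it was at the start of the episode above 0.025 m or angle between tumbler's own z axis and vertical above 0.35 rad).
It fails at once if the ware board is shoved (distance of board from where it was at the start of the episode above 0.025 m or angle between board's own z axis and vertical above 0.35 rad).
It fails at once if the jar is knocked over or shoved (distance of jar from where it was at the start of the episode above 0.025 m or angle between jar's own z axis and vertical above 0.35 rad).
It also fails if it takes over 32 s, if anything falls off the work surface, if the arm or the gripper's body presses on something with over 40 N, if the wrist force passes 120 N, or if a joint passes its speed limit or range.

## Robot

A 7-joint arm with a two-finger parallel gripper is mounted at the origin on the work surface. World frame = base frame: x ahead of the robot, y to its left, z up, the work surface at z = 0. Lengths are in m, angles in degrees, forces in N, time in s.
With the tool pointing down it reaches from about 0.4 to 0.9 m from the base axis. Payload 5.5 kg.
Tool frame: the origin (TCP) lies at the very end of the fingers, on their centre line; the grasp point (between the pads) lies 19 mm behind it; x points along the fingers, y is the direction in which the jaws open and shut, and the axes are right-handed (so a half turn about x gives the same grasp; the last joint's range is limited). The gripper opens to 92 mm and grips with 3 to 60 N. Pads are 19 mm wide; open, the fingers measure 130 mm over their backs; the gripper's body (75 mm by 190 mm) begins 47 mm behind the grasp point.
Start: joints at [-62.097, 28.699, -24.465, 88.831, 12.651, 65.22, -12.049], TCP at [0.144, 0.634, 0.227] pointing down, gripper open.
Joint ranges: [-164.97, 164.97], [-17.58, 116.51], [-87.97, 89.64], [11.32, 138.91], [-80.73, 260.73], [10.89, 115.49], [-147.41, 147.41]. Speed limits (degrees/s): [147.25, 147.25, 180, 180, 180, 180, 180].

## Interface

Orientations are given as [roll, pitch, yaw] about the fixed x, y, z axes, in that order (R = Rz(yaw) Ry(pitch) Rx(roll)).
In Python, from bench import manip, eyes gives the robot as it stands. Calls block until the motion is done:
- manip.move_to(position, orientation): joint-space move of the TCP to a pose.
- manip.move_linear(position, orientation=None, max_speed=0.15, f_stop=None): straight line of the TCP; orientation=None keeps the orientation; max_speed is the mean speed in m/s. With f_stop (N) it stops when the force on the tool has changed by that much, and returns True; else False.
- manip.goto_joints(angles): joint-space move.
- manip.let_go() and manip.close_gripper(): open the fingers fully, or close them until they stop; the grip force is fixed at half the most.
- manip.hold(seconds).
- manip.inverse_kinematics(position, orientation): joint angles nearest the present ones, or None.
- eyes.get_image(name): name is "scene" or "side" or "wrist"; returns the picture (384x512x3 uint8, red, green, blue); there is no depth.
- eyes.camera_params(name): a dict with "vfov" (degrees; the focal length in pixels is half the picture's height over the tangent of half this angle, whatever the lens; pixels are square), "cx", "cy" (the principal point, pixels), "R" (3x3) and "t" (3): a world point X has camera coordinates R X + t. Camera axes: x right, y down, z forward; pixel columns grow to the right and rows downward; lengths in m; the calibration is good to about 2 mm. A picture is of the moment at which its call begins: read the wrist's pose just before it. camera_params takes no time and is no camera call; for the wrist camera it gives the pose at the moment of the call.
A pose or a line that the arm cannot do raises manip.PlanningError and nothing moves.
- manip.hand_in(): hands the job in, once; it reports no verdict.
Readings, each from a call of its own:
- manip.get_t(): time.
- manip.get_joint_positions(): joint angles.
- manip.get_joint_velocities(): joint speeds.
- manip.get_tau(): joint torques, N m.
- manip.get_position(): TCP position.
- manip.get_tcp_rot(): TCP orientation.
- manip.get_wrist_force(): force on the tool from outside, world axes, zero at the start.
- manip.get_wrist_torque(): the same for the moment, N m.
- manip.get_gripper_width(): finger opening in m.
Only numpy, scipy, OpenCV 4.12 (cv2) and the standard library are available. Lean on these libraries where they do the work, as an engineer would, in place of code of your own. Each camera call takes 0.05 s, during which the arm holds its last target.

## Working session

There is one attempt and no reset: what is moved stays moved. The work goes in short steps, each a Python script; the robot and the scene stay as the last script left them, time stands still between calls to the robot, and variables do not carry over. Pictures are saved under pics/ and viewed, and the job is handed in when it is done.

```bash
mkdir -p pics; ls
python3 - <<'E'
from bench import manip, eyes
import cv2,json
for n in ["scene","side","wrist"]:
    p=eyes.camera_params(n); im=eyes.get_image(n)
    cv2.imwrite(f"pics/{n}0.png",im[:,:,::-1]); print(n,p)
print(manip.get_t(),manip.get_tcp_rot())
E
```

```text
pics
scene {'vfov': 57.61308356068734, 'cx': 258.73729303791606, 'cy': 194.84802882817638, 'R': array([[-0.88831946,  0.45887715, -0.01789657],
       [ 0.29533239,  0.54100915, -0.78745659],
       [-0.35166363, -0.70479845, -0.61611025]]), 't': array([ 0.51564507, -0.09176486,  1.28330318])}
side {'vfov': 53.15950848090033, 'cx': 255.65293322150916, 'cy': 195.47011871191793, 'R': array([[ 0.79217602, -0.61020378,  0.01041629],
       [-0.36372169, -0.48575696, -0.79482495],
       [ 0.49006497,  0.62585264, -0.60674937]]), 't': array([-0.45339701,  0.35132043,  0.90154986])}
wrist {'vfov': 61.1937908662557, 'cx': 243.94611987776196, 'cy': 190.37353188705583, 'R': array([[ 2.22635495e-01,  9.74901744e-01, -1.60260633e-04],
       [ 9.36205803e-01, -2.13752755e-01,  2.78977517e-01],
       [ 2.71941411e-01, -6.22603345e-02, -9.60297620e-01]]), 't': array([-0.64943492, -0.03438064,  0.38982448])}
0.15 [ -92.59052213   89.91463691 -105.41206642]
```

View pics/scene0.png

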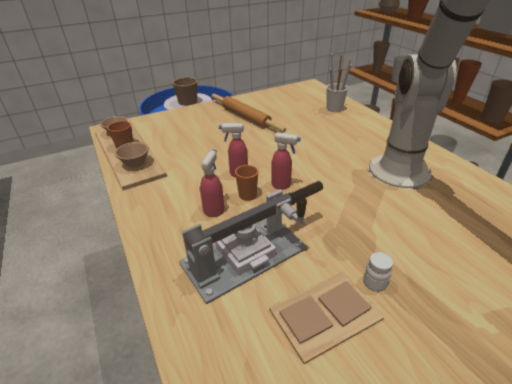

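View pics/side0.png

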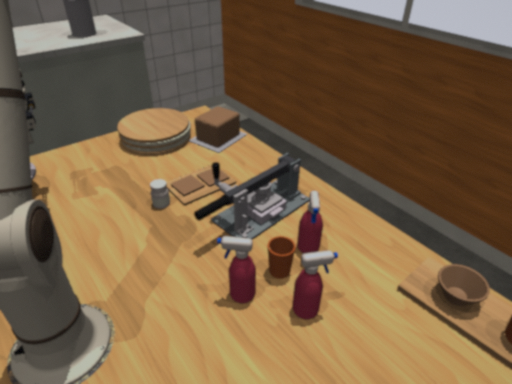

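View pics/wrist0.png

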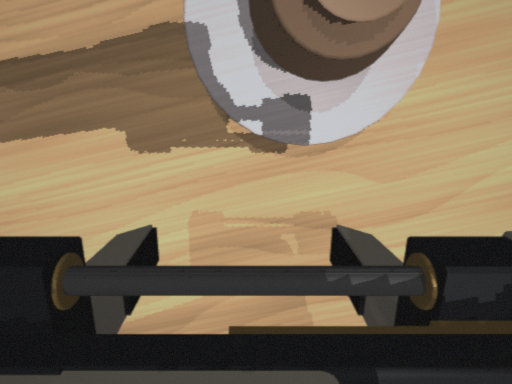

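Run:
```python
import cv2
a=cv2.imread("pics/scene0.png")[110:300,150:400]; cv2.imwrite("pics/sc_crop.png",cv2.resize(a,None,fx=3.1,fy=3.1,interpolation=cv2.INTER_CUBIC))
a=cv2.imread("pics/side0.png")[140:330,140:350]; cv2.imwrite("pics/si_crop.png",cv2.resize(a,None,fx=3.1,fy=3.1,interpolation=cv2.INTER_CUBIC))
```

```text
(no output)
```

View pics/sc_crop.png

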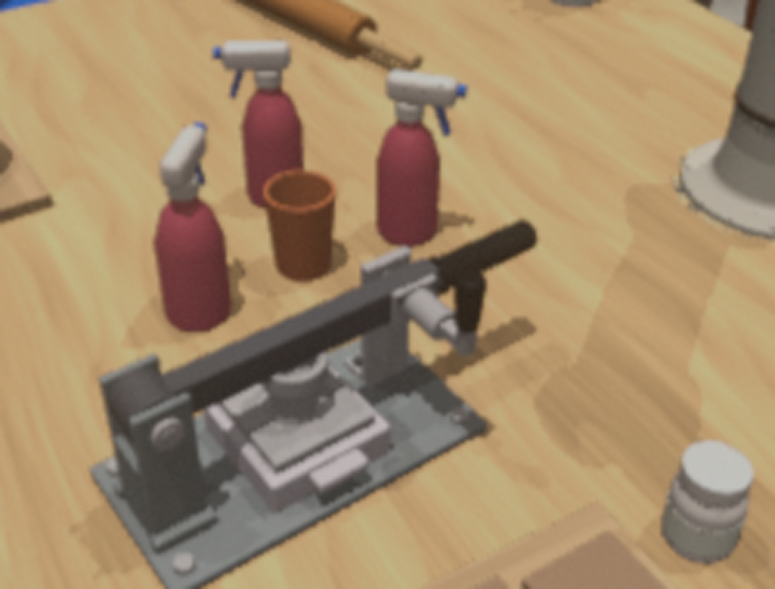

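View pics/si_crop.png

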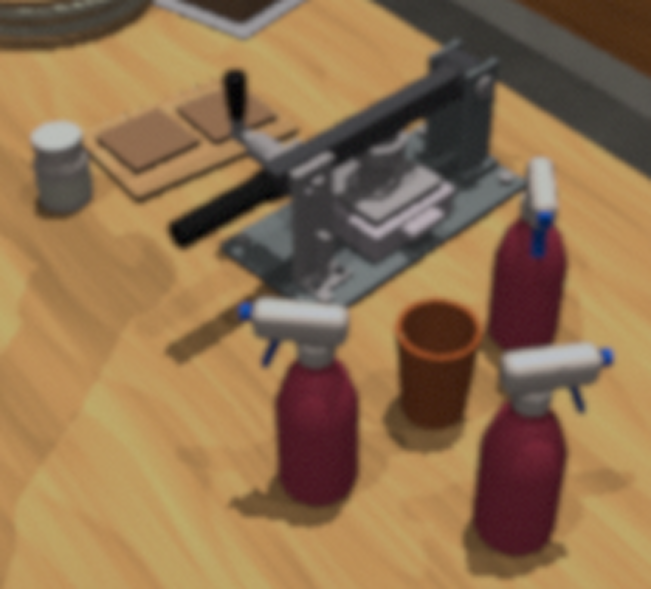

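```bash
cat > h.py <<'E'
import numpy as np
from bench import manip, eyes
def ray(n,uv,p=None):
    p=p or eyes.camera_params(n); f=192/np.tan(np.radians(p['vfov']/2))
    d=np.array([(uv[0]-p['cx'])/f,(uv[1]-p['cy'])/f,1]); R=p['R']
    return -R.T@p['t'], R.T@d/np.linalg.norm(d)
def plane(n,uv,z):
    o,d=ray(n,uv); return o+d*(z-o[2])/d[2]
def tri(a,b,n1="scene",n2="side"):
    (o1,d1),(o2,d2)=ray(n1,a),ray(n2,b)
    s=np.linalg.lstsq(np.c_[d1,-d2],o2-o1,rcond=None)[0]
    p,q=o1+s[0]*d1,o2+s[1]*d2; return (p+q)/2,np.linalg.norm(p-q)
def proj(n,X):
    p=eyes.camera_params(n); f=192/np.tan(np.radians(p['vfov']/2)); c=p['R']@X+p['t']
    return c[:2]/c[2]*f+[p['cx'],p['cy']]
E
python3 - <<'E'
from h import *
np.set_printoptions(precision=4,suppress=True)
S=lambda u,v:(150+u/3.1,110+v/3.1); D=lambda u,v:(140+u/3.1,140+v/3.1)
print("htop",tri(S(470,277),D(235,73))); print("hmid",tri(S(468,306),D(237,99)));print("hfoot",tri(S(466,336),D(238,127)))
print("end",tri(S(530,236),D(181,232)))
print("camera", ray("scene",(0,0))[0], ray("side",(0,0))[0])
fr=plane("scene",S(487,425),.012); bk=plane("scene",S(95,472),.012); print("bed +y front",fr,"back -y",bk)
print("side: front+y",plane("side",D(222,247),.012)," back -y",plane("side",D(527,182),.012))
for nm,a in dict(spA=(197,322),spB=(273,200),spC=(407,238),tum=(302,272),jar=(700,545)).items(): print(nm,plane("scene",S(*a),0))
for nm,a in dict(sp1=(318,497),sp2=(515,545),sp3=(525,345),tum=(433,420),jar=(65,208)).items(): print(nm,plane("side",D(*a),0))
E
```

```text
htop (array([0.5541, 0.1792, 0.2007]), np.float64(0.0017914633487182254))
hmid (array([0.5538, 0.1785, 0.1706]), np.float64(0.0023446779130768037))
hfoot (array([0.5527, 0.1777, 0.1376]), np.float64(0.0018936933549316922))
end (array([0.4244, 0.0813, 0.1298]), np.float64(0.007990281884091016))
camera [0.9364 0.7175 0.7276] [ 0.0451 -0.6702  0.831 ]
bed +y front [0.5181 0.173  0.012 ] back -y [0.8466 0.0592 0.012 ]
side: front+y [0.5133 0.1576 0.012 ]  back -y [0.847  0.0462 0.012 ]
spA [ 0.692  -0.0966  0.    ]
spB [ 0.5322 -0.2585  0.    ]
spC [ 0.4313 -0.1178  0.    ]
tum [ 0.5617 -0.1191  0.    ]
jar [0.4328 0.3569 0.    ]
sp1 [ 0.4118 -0.1522  0.    ]
sp2 [ 0.5121 -0.2879  0.    ]
sp3 [ 0.6768 -0.1287  0.    ]
tum [ 0.5445 -0.1466  0.    ]
jar [0.4172 0.329  0.    ]
```

```bash
cat >> h.py <<'E'
from scipy.spatial.transform import Rotation as Ro
def ori(yaw,tilt=0.,flip=False):
    # tool x down, tool y along lever y; tilt = rotation about lever y (rad)
    R=Ro.from_euler('z',yaw)*Ro.from_euler('y',tilt)
    T=np.array([[0,0,-1],[0,1,0],[1,0,0]],float).T  # columns: x=(0,0,-1), y=(0,1,0), z=(1,0,0)
    T=np.column_stack([[0,0,-1],[0,1,0],[1,0,0]]).astype(float)
    if flip: T=T@np.diag([1,-1,-1])
    return (R*Ro.from_matrix(T)).as_euler('xyz',degrees=True)
E
python3 - <<'E'
from h import *
np.set_printoptions(precision=4,suppress=True)
import cv2,warnings; warnings.simplefilter('ignore')
a=cv2.imread("pics/scene0.png")[200:310,170:330]; cv2.imwrite("pics/bed.png",cv2.resize(a,None,fx=4.5,fy=4.5,interpolation=cv2.INTER_CUBIC))
y=np.radians(7.5)
for fl in (0,1):
  print(manip.inverse_kinematics([.554,.179,.26],ori(y,0,fl)))
  for t in (0,10,20,30):
    q=manip.inverse_kinematics([.45,.085,.30],ori(y,np.radians(t),fl)); print(t,q)
E
```

```text
[ -9.7049  18.7078 -13.5663  97.1165   4.772   64.7396  72.8809]
0 [-11.4164   2.973   -2.7415 110.5387   0.155   66.4918  83.2839]
10 [ -5.8301  10.2949  -8.4532 103.0367   0.3399  76.7103  83.1132]
20 [ -2.3329  17.7917 -12.8788  95.8812   1.2476  86.5926  81.9101]
30 [ -0.3002  25.3422 -16.2625  89.151    2.2143  96.1318  80.2559]
[-31.1294  18.289   13.2231  97.8865  -4.5672  64.3496 -99.0721]
0 [-27.0533   2.615   13.483  111.0075  -0.6649  66.4509 -95.8182]
10 [-27.745   10.0619  16.4886 103.7545  -3.5905  76.609  -92.6103]
20 [-27.3954  17.6822  18.4197  96.7781  -5.9688  86.5087 -89.8982]
30 [-26.643   25.2773  19.7831  90.1798  -7.7962  96.1051 -87.6277]
```

View pics/bed.png

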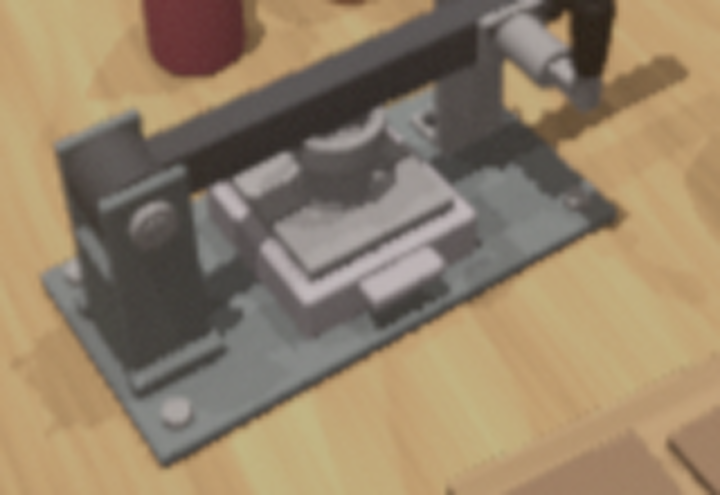

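Run:
```python
from h import *
np.set_printoptions(precision=4,suppress=True)
B=lambda u,v:(170+u/4.5,200+v/4.5)
f,b,c=[plane("scene",B(*p),.012)[:2] for p in((614,213),(165,457),(43,278))]
print(f,b,c,np.linalg.norm(b-f),np.linalg.norm(c-b))
d=b-f; e=b-c
y1=np.arctan2(d[1],d[0]); y2=np.arctan2(-e[0],e[1]); print(np.degrees([y1,y2]))
y=np.radians(7.5) if 0 else (2*y1+y2)/3
ex=np.array([np.cos(y),np.sin(y)]);ey=np.array([-ex[1],ex[0]])
cen=(f+c)/2
org=cen+ex*(.125-.16)
hinge=org+.16*ex
print(np.degrees(y),"org",org,"hinge",hinge,"handle",hinge-.245*ex+.085*ey,"end",hinge-.39*ex)
```

```text
[0.5202 0.1729] [0.8284 0.2082] [0.8487 0.0561] 0.3102388854910212 0.15338186043666774
[6.5207 7.5823]
6.874529712657581 org [0.6497 0.1103] hinge [0.8085 0.1295] handle [0.5551 0.1846] end [0.4213 0.0828]
```

The things that could be taken for the latch handle are:
- the black upright post: scene (301,208), side (216,172)
- the lever's black rubber grip: scene (312,192), side (208,207)
- the blue spray triggers: scene (293,148) and (226,137)

The upright post on the bolt's outer end, on the +y side, is the handle. Both crops show it there, and its triangulated height of 0.14–0.20 m fits. The judged spray is the farthest one, at scene (213,195). I'll move above the handle and check with the wrist camera.

Run:
```python
from h import *
import cv2,warnings; warnings.simplefilter('ignore')
np.set_printoptions(precision=4,suppress=True)
y=np.radians(7.0)
ex=np.array([np.cos(y),np.sin(y)])
p=np.array([.554,.180])-.05*ex
manip.move_to([p[0],p[1],.33],ori(y))
P=eyes.camera_params("wrist"); im=eyes.get_image("wrist")
import pickle; pickle.dump(P,open("w1.pkl","wb"))
cv2.imwrite("pics/w1.png",im[:,:,::-1]); print(manip.get_position(),manip.get_t(), proj("wrist",np.array([.554,.180,.202])))
print(manip.get_joint_positions(),-P['R'].T@P['t'],manip.get_wrist_force())
```

```text
[0.504  0.1751 0.3298] 2.325 [242.26   233.0937]
[-11.3621  10.3797 -12.2511  98.4415   2.2856  71.4397  72.9577] [0.4293 0.1656 0.4879] [ 0.082  -0.1003  0.0829]
```

View pics/w1.png

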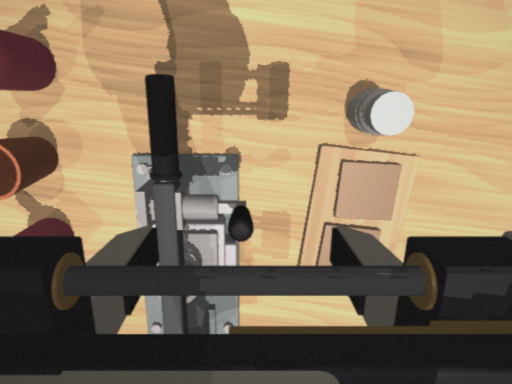

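Run:
```python
from h import *
import cv2
np.set_printoptions(precision=4,suppress=True)
im=cv2.imread("pics/w1.png"); g=im.max(2)
m=(g<45).astype(np.uint8); m[260:]=0; m[:, :150]*=1
n,l,s,c=cv2.connectedComponentsWithStats(m[195:250,222:260]); print(s,c+[222,195])
n,l,s,c=cv2.connectedComponentsWithStats(m[60:180,140:185]); print(s,c+[140,60])
for z in(.15,.176,.202): print(z,proj("wrist",np.array([.554,.180,z])))
# grip centre lines rows
P=[]
for r in range(85,175,10):
    x=np.where(m[r,140:185])[0]+140; P.append(plane("wrist",((x.min()+x.max())/2,r),.14)); 
P=np.array(P); k=np.polyfit(P[:,0],P[:,1],1); print(P[[0,-1]],np.degrees(np.arctan(k[0])))
print("front row",[plane("wrist",(160,r),.13) for r in (74,76)])
```

```text
[[   0    0   38   55 1624]
 [   7   11   23   35  466]] [[240.6761 222.1718]
 [239.8863 221.4013]]
[[   0    0   45  120 2601]
 [   6   15   36  105 2799]] [[161.2457 111.2591]
 [162.701  127.1579]]
0.15 [242.3999 214.0465]
0.176 [242.3352 222.8594]
0.202 [242.26   233.0937]
[[0.4291 0.0801 0.14  ]
 [0.5115 0.0897 0.14  ]] 6.644230572420991
front row [array([0.4182, 0.077 , 0.13  ]), array([0.4201, 0.0771, 0.13  ])]
```

The wrist view shows the handle blob centred at (240,221), within 2 px of the prediction. The lever grip runs from (160,75) to (167,180), giving yaw ≈ 6.8°. Next I'll grasp the handle.

```bash
cat >> h.py <<'E'
import warnings; warnings.simplefilter('ignore')
np.set_printoptions(precision=4,suppress=True)
Y=np.radians(6.8); ex=np.array([np.cos(Y),np.sin(Y),0]); ey=np.array([-ex[1],ex[0],0]); ez=np.array([0,0,1.])
HD=np.array([.553,.1785,.176]); HINGE=HD+.245*ex-.085*ey; HINGE[2]=.13
import cv2
def snap(n,name):
    im=eyes.get_image(n); cv2.imwrite(f"pics/{name}.png",im[:,:,::-1])
E
python3 - <<'E'
from h import *
p=HD.copy(); p[2]=.26; manip.move_to(p,ori(Y))
p[2]=.163; print(manip.move_linear(p,ori(Y),.12,f_stop=8))
print(manip.get_position(),manip.get_wrist_force())
manip.close_gripper()
print(manip.get_gripper_width(),manip.get_position(),manip.get_wrist_force()@np.c_[ex,ey,ez],manip.get_t())
snap("scene","s2");snap("side","d2")
a=[cv2.imread(f"pics/{n}.png")[120:300,150:400] for n in("s2","d2")]
cv2.imwrite("pics/c2.png",cv2.resize(np.vstack(a),None,fx=1.6,fy=1.6,interpolation=2))
E
```

```text
False
[0.5537 0.1788 0.164 ] [ 0.3351 -0.5197 -0.7248]
0.02451991647398755 [0.5531 0.1776 0.1629] [-0.8682 -2.8231  1.5039] 4.775
```

View pics/c2.png

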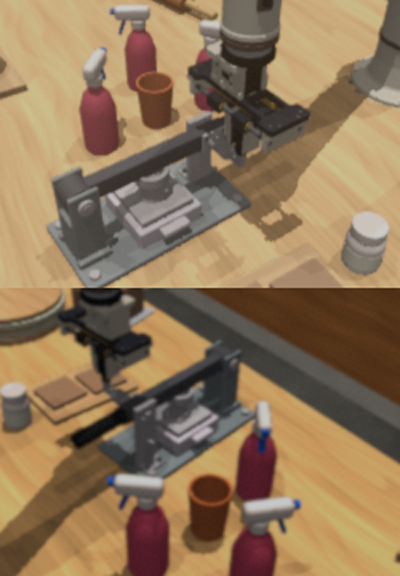

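The fingers close at 24.5 mm on the handle in both views. Now I'll draw the latch and watch the force.

Run:
```python
from h import *
b=np.c_[ex,ey,ez]
p0=np.array([HD[0],HD[1],.163])
for d in (.006,.014,.021):
    r=manip.move_linear(p0+d*ey,ori(Y),.03,f_stop=25)
    print(d,r,(manip.get_position()-p0)@b,manip.get_wrist_force()@b,manip.get_gripper_width())
snap("side","d3"); snap("scene","s3"); print(manip.get_t())
a=[cv2.imread(f"pics/{n}.png")[150:250,180:330] for n in("s3","d3")]
cv2.imwrite("pics/c3.png",cv2.resize(np.vstack(a),None,fx=2.9,fy=2.9,interpolation=2))
```

```text
0.006 False [-0.0001  0.0043 -0.0001] [-0.0218 -5.2255  0.9995] 0.024263478190777416
0.014 False [-0.      0.0115 -0.0002] [-0.3262 -7.8232  1.7765] 0.02430483598611267
0.021 False [-0.0001  0.0179 -0.0001] [-1.059  -8.8318  1.7125] 0.024486492873110822
6.125
```

View pics/c3.png

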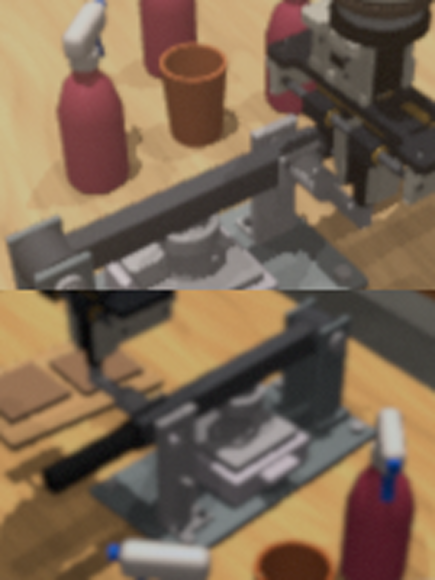

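Run:
```python
from h import *
b=np.c_[ex,ey,ez]
p0=np.array([HD[0],HD[1],.163])
r=manip.move_linear(p0+.0245*ey,ori(Y),.03,f_stop=12); manip.hold(.2)
print(r,(manip.get_position()-p0)@b,manip.get_wrist_force()@b,manip.get_gripper_width())
# lift on arc
def pose(a,d,z0=.163):
    v=p0+d*ey-HINGE; R=Ro.from_rotvec(a*ey)
    return HINGE+R.apply(v), ori(Y,a)
for a in (1,2,3.5,5):
    p,o=pose(np.radians(a),.0245); r=manip.move_linear(p,o,.03,f_stop=20)
    q=manip.get_position(); print(a,r,(q-p)@b,q[2],manip.get_wrist_force()@b,manip.get_gripper_width())
    if r: break
snap("side","d4"); snap("scene","s4"); print(manip.get_t())
a=[cv2.imread(f"pics/{n}.png")[150:250,180:330] for n in("s4","d4")]
cv2.imwrite("pics/c4.png",cv2.resize(np.vstack(a),None,fx=2.9,fy=2.9,interpolation=2))
```

```text
False [-0.0001  0.0208 -0.0002] [ 0.1525 -8.3841  2.4069] 0.02446182462363163
1 False [-0.0007 -0.0042 -0.0018] 0.16547838474378782 [ 1.4557 -9.3854 -8.2124] 0.024311259064789845
2 False [-0.0008 -0.0043 -0.002 ] 0.1695594849406516 [ 1.8133 -9.4228 -7.3825] 0.02399903679179281
3.5 False [-0.0009 -0.0044 -0.0021] 0.1758098708837664 [ 1.7887 -9.2391 -7.4558] 0.024346145746502307
5 False [-0.0009 -0.0044 -0.0022] 0.1820731636023295 [-1.2933 -8.7887 -7.0543] 0.024179170456983014
8.0083
```

View pics/c4.png

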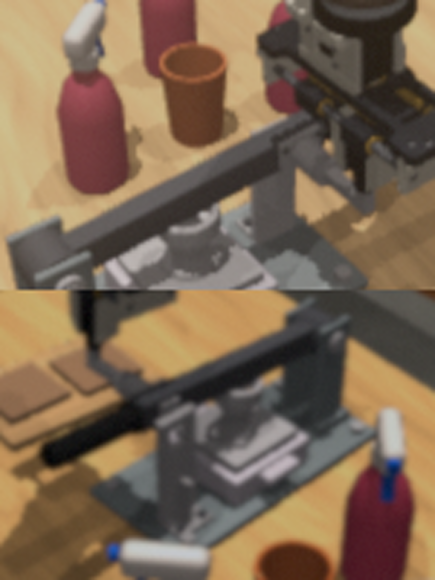

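The lever rises on about 9 N, with the bolt tip clear of the keeper. The judge asks for finger contact with the lever itself, so I won't rely on the handle. I'll raise the bolt above the keeper, let it spring back over the top bar, rest it there gently and re-grip the rubber grip.

Run:
```python
from h import *
b=np.c_[ex,ey,ez]
p0=np.array([HD[0],HD[1],.163])
def pose(a,d):
    v=p0+d*ey-HINGE; a=np.radians(a); return HINGE+Ro.from_rotvec(a*ey).apply(v), ori(Y,a)
def go(a,d,s,f):
    p,o=pose(a,d); r=manip.move_linear(p,o,s,f_stop=f); q=manip.get_position()
    print(a,d,r,(q-p)@b,q[2],manip.get_wrist_force()@b,manip.get_gripper_width()); return r
go(9,.0245,.04,20)
go(9,.012,.04,10)
go(9,.002,.03,8)
go(9,.0,.03,8)
for a in (8,7.3,6.8,6.4,6.0,5.6):
    if go(a,.0,.02,4) : break
    if manip.get_wrist_force()[2]>-3: break
snap("side","d5"); snap("scene","s5"); print(manip.get_t())
a=[cv2.imread(f"pics/{n}.png")[150:250,180:330] for n in("s5","d5")]
cv2.imwrite("pics/c5.png",cv2.resize(np.vstack(a),None,fx=2.9,fy=2.9,interpolation=2))
```

```text
9 0.0245 False [-0.0012 -0.0044 -0.0023] 0.1985924072102041 [-0.9461 -8.9371 -6.8294] 0.02420486257341159
9 0.012 False [-0.0011 -0.0035 -0.0022] 0.19873279757258 [ 0.5288 -6.5792 -6.7568] 0.02400366100055804
9 0.002 False [-0.0009 -0.002  -0.0018] 0.19913422464105726 [-0.9819 -5.4968 -7.6756] 0.02466964262554852
9 0.0 False [-0.0005 -0.0009 -0.001 ] 0.19994307659596028 [-0.2133 -5.0272 -7.5138] 0.02402678624986913
8 0.0 False [-0.0003 -0.0008 -0.0004] 0.19634923972836416 [ 0.2044 -4.723  -7.7863] 0.023953896293933196
7.3 0.0 False [-0.0003 -0.0007 -0.0004] 0.19346981565828092 [-0.2987 -4.9716 -7.1366] 0.024485927703264652
6.8 0.0 False [-0.0003 -0.0007 -0.0004] 0.1913564957049331 [ 0.5176 -6.0376 -8.0387] 0.02428323750580905
6.4 0.0 False [-0.0002 -0.0006 -0.0004] 0.18968823719671082 [ 0.0237 -5.0019 -7.4762] 0.02427197654396025
6.0 0.0 False [ 0.0003 -0.0006  0.0006] 0.18907240721747887 [-0.522  -5.1699 -3.3824] 0.024133372346366942
5.6 0.0 False [ 0.0008 -0.0004  0.0019] 0.1886814303547376 [-2.26   -6.2142  2.8728] 0.024094361783805515
11.5667
```

View pics/c5.png

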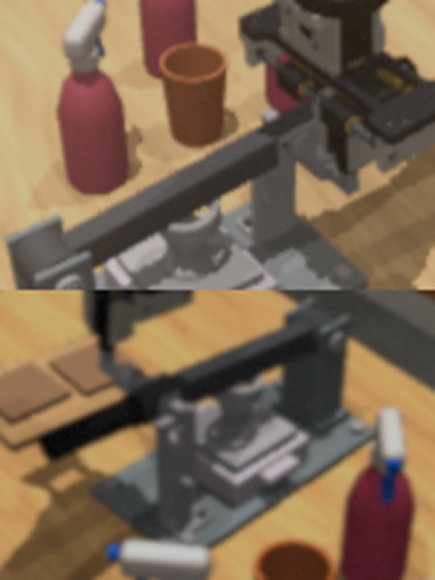

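The vertical load went from −7.5 N to about +2.9 N, so the bolt now rests on the keeper bar at about 6.1°. I'll release, back off and look.

Run:
```python
from h import *
manip.let_go()
a=np.radians(6.1); up=Ro.from_rotvec(a*ey).apply(ez)
manip.move_linear(manip.get_position()+.09*up,ori(Y,a),.2)
g=HINGE-.352*Ro.from_rotvec(a*ey).apply(ex)+.001*ey   # grip centre
manip.move_linear(g+up*(.10-.019),ori(Y,a),.2)
snap("side","d6"); snap("scene","s6"); snap("wrist","w6"); print(manip.get_t(),manip.get_position(),g)
a_=[cv2.imread(f"pics/{n}.png")[120:260,150:360] for n in("s6","d6")]
cv2.imwrite("pics/c6.png",cv2.resize(np.vstack(a_),None,fx=2.1,fy=2.1,interpolation=2))
print(proj("wrist",g),proj("side",g),proj("scene",g))
```

```text
14.3417 [0.468  0.0848 0.248 ] [0.4587 0.0827 0.1674]
[242.2873 196.3411] [206.1948 199.4914] [310.7596 179.0705]
```

View pics/c6.png

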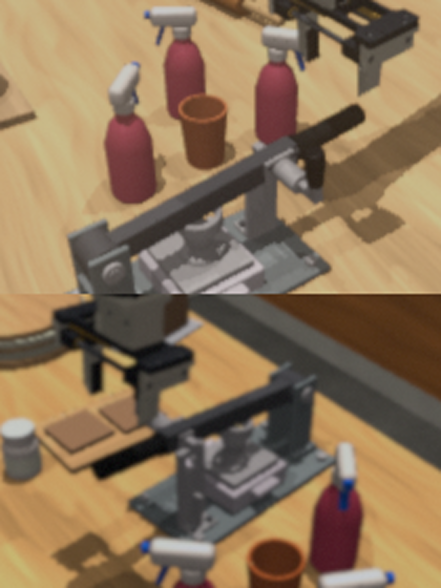

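View pics/w6.png

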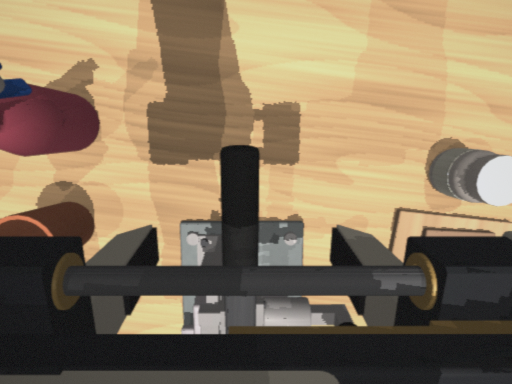

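The lever stays propped on the keeper. In the wrist view the grip lies at columns 221–260 with its front end at row 147, and the target (242,196) falls on it. Next: descend, grip and lift.

Run:
```python
from h import *
b=np.c_[ex,ey,ez]
def pose(a,dy=.000):
    R=Ro.from_rotvec(np.radians(a)*ey); return HINGE+R.apply(-.352*ex-.019*ez)+dy*ey, ori(Y,np.radians(a))
def go(a,s,f):
    p,o=pose(a); r=manip.move_linear(p,o,s,f_stop=f); q=manip.get_position()
    print(a,r,(q-p)@b,q[2],manip.get_wrist_force()@b,manip.get_gripper_width(),manip.get_t()); return r
if not go(6.1,.1,8):
    manip.close_gripper(); print(manip.get_gripper_width(),manip.get_wrist_force()@b)
    if .02<manip.get_gripper_width()<.04:
        for a in (8,11,15,19):
            if go(a,.07,25): break
snap("side","d7"); snap("scene","s7")
a_=[cv2.imread(f"pics/{n}.png")[120:260,150:360] for n in("s7","d7")]
cv2.imwrite("pics/c7.png",cv2.resize(np.vstack(a_),None,fx=2.1,fy=2.1,interpolation=2))
```

```text
6.1 False [0.0006 0.0001 0.0005] 0.1490520629220499 [-0.564   0.0359 -0.0788] 0.0916215757925248 15.4917
0.02926469997104752 [ 0.3284 -3.9872 -0.3842]
8 False [-0.0001 -0.0012 -0.0006] 0.15959762983047904 [ 1.8446 -4.8436 -5.6262] 0.02917853483374803 16.8083
11 False [-0.0002 -0.0012 -0.0007] 0.17779497894279062 [ 1.2133 -5.4114 -5.4656] 0.028995989899156343 17.225
15 False [-0.0003 -0.0012 -0.0009] 0.20183851396171806 [ 1.1423 -5.4279 -4.0901] 0.029301518025829316 17.725
19 False [-0.0004 -0.0011 -0.001 ] 0.22562770638333268 [-0.3033 -5.4892 -5.2226] 0.029096558147063 18.225
```

View pics/c7.png

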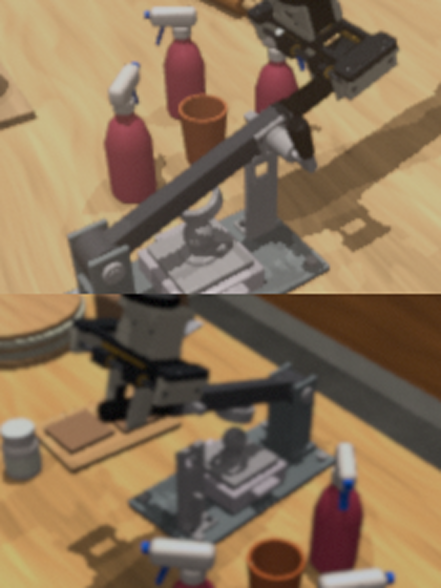

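Run:
```python
from h import *
b=np.c_[ex,ey,ez]
for a in (23,27):
    R=Ro.from_rotvec(np.radians(a)*ey); p=HINGE+R.apply(-.352*ex-.019*ez)
    r=manip.move_linear(p,ori(Y,np.radians(a)),.06,f_stop=25)
    print(a,r,(manip.get_position()-p)@b,manip.get_wrist_force()@b,manip.get_gripper_width())
manip.hold(.6); print(np.abs(manip.get_joint_velocities()).max(),manip.get_position(),manip.get_gripper_width(),manip.get_t())
snap("side","d8"); snap("scene","s8")
a_=[cv2.imread(f"pics/{n}.png")[90:330,130:400] for n in("s8","d8")]
cv2.imwrite("pics/c8.png",cv2.resize(np.hstack(a_),None,fx=1.45,fy=1.45,interpolation=2))
```

```text
23 False [-0.0005 -0.0011 -0.0011] [-1.3038 -5.0728 -3.609 ] 0.02925343677119931
27 False [-0.0006 -0.0011 -0.0011] [-1.7542 -5.0236 -3.9867] 0.028999036828528023
0.18442979709663973 [0.4858 0.0838 0.2718] 0.02937699491832314 20.0417
```

View pics/c8.png

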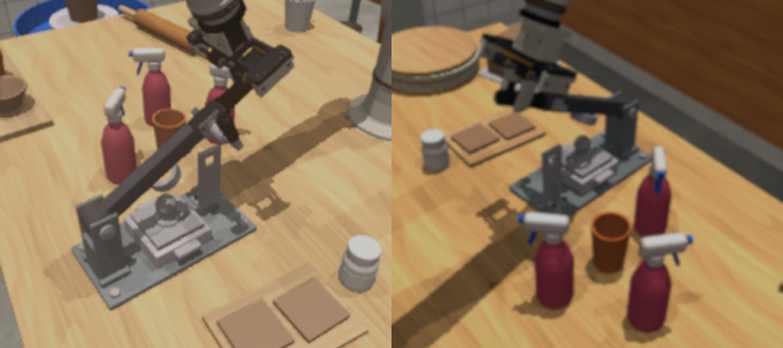

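The lever is up, with its front end at about 0.306 m from the grip pose. It is still, gripped at 29 mm, and the bottles, tumbler, board and jar look unmoved in both views. Handing in.

Run:
```python
from h import *
d=[cv2.absdiff(cv2.imread(f"pics/{n}0.png"),cv2.imread(f"pics/{m}.png")).max(2) for n,m in(("scene","s8"),("side","d8"))]
# spray(213,195) board(325,312) jar(378,272) in scene ; tumbler (281,258) jar(160,195) in side
for k,(u,v) in [(0,(213,195)),(0,(325,312)),(0,(378,272)),(1,(281,258)),(1,(160,195)),(1,(310,235))]: print((u,v),np.median(d[k][v-15:v+15,u-15:u+15]))
manip.hand_in(); print(manip.get_t())
```

```text
(213, 195) 7.0
(325, 312) 8.0
(378, 272) 8.0
(281, 258) 4.0
(160, 195) 8.0
(310, 235) 4.0
the job is handed in; nothing more can be done
the job is handed in; nothing more can be done
```

The lever is unlatched, lifted and held still in the fingers, and the job is handed in at about 20 s of the 32 s allowed. No verdict was reported.

- **Latch:** I gripped the upright handle and drew the bolt about 21 mm to +y. The spring pull was about 9 N, and the lever was still down at that point.
- **Lift and re-grip:** I lifted the lever by the handle to about 9°, let the bolt spring back over the keeper and rested it gently on the keeper's top bar. I then gripped the lever's rubber grip and raised it to about 27°. I re-gripped because the judge asks for finger contact with the lever itself, and I wasn't sure the handle would count.
- **Last checks:** The grip width was 29 mm, as expected for the 30 mm grip. The front end is about 0.306 m above the table, worked out from the arm's pose and not measured separately in an image; it lay at 0.13 m. Joint speeds were under 0.2°/s.
- **Surroundings:** Spray bottle, tumbler, board and jar look unmoved, with before/after image differences at noise level.
- **Disagreements:** A sideways force of about 5 N remained on the grip, from a 1 mm centring error. While drawing the latch, the arm lagged its commanded position by 3–4 mm, and I corrected for that by commanding a longer pull. No check failed.

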